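# Turn the gear carousel so the headlamp is at the front

## Task

On the closet shelf stands a round rotating organizer. Push it round gently at its rim or the orange pegs on the rim until the grey headlamp on it is right at the front, lined up with the white arrow on the fixed stand, then take the hand away. Do not touch, lift or shift the things standing on the carousel, do not push on the mat inside it, and leave the clear box and the light switch alone.

Things in the scene. Friction and masses are not known exactly. Their poses are not given: they have to be found in the camera images.
- stand: fixed grey and black stand of the carousel. Origin on the shelf (z = 0) on the turning axis, which is vertical. Its own -x direction is the front: a black tongue 60 mm wide and 10 mm high runs out there to 162 mm from the axis, with a white arrow on it. The stand is turned by up to 0.4 rad either way from facing straight along world -x
- platter (a joint): turning angle of the carousel's platter relative to its start, rad, positive anticlockwise seen from above; 0 at the start, free to turn almost two turns either way. It stays where it is left: stiff bearing, about 1 N at a peg to turn it. The platter is a white disc, 250 mm across, with a brown cork mat inside (top 24 mm above the shelf) and a raised rim (radius 110 to 124 mm, top 31 mm above the shelf)
- peg (a point): middle of one of the eight orange upright pegs on the rim, 14 mm across, standing from 31 to 61 mm above the shelf, 116 mm from the turning axis. The pegs are alike and evenly spaced, 45 degrees apart, and turn with the platter
- liner: the brown cork mat fixed inside the platter, 214 mm across, turning with it; its top lies 24 mm above the shelf. Origin on the turning axis, 21 mm above the shelf
- headlamp: grey headlamp without strap, 45 x 62 x 40 mm high, round lens on its own -x side, lying loose on the mat with its middle about 55 mm from the turning axis. Origin at the centre of its underside
- carabiners: two silver aluminium carabiners lying across each other, loose on the mat, 82 mm long, 18 mm high, about 55 mm from the turning axis. Origin under their centre
- dish: blue ceramic dish, 68 mm across, 24 mm high, loose on the mat about 55 mm from the turning axis. Origin at the centre of its underside
- organizer: clear plastic box with closed lid, 210 x 134 mm (its own x, y), 66 mm high, fixed on the shelf to one side of the carousel. Origin at the centre of its underside
- plate: white base plate of the light switch, 80 x 80 x 10 mm, fixed on the shelf on the other side of the carousel, with a toggle that stands to 34 mm above the shelf. Origin at the centre of its underside
- switch (a joint): the white toggle on that plate, rad: 0 off, 0.7 on
Things that resemble listed ones, but are neither listed nor needed, are in the scene too. Several things have the shape of the carabiners; the one meant has the colours described above.

How it is judged:
By the outcome, as a careful person would: the job done as asked, in the order asked, and still so for the second after the job is handed in, with the robot touching nothing.
It also fails if it takes over 61 s, if anything falls off the work surface, if the arm or the gripper's body presses on something with over 40 N, if the wrist force passes 120 N, or if a joint passes its speed limit or range.

## Robot

A 6-joint arm with a two-finger parallel gripper is mounted at the origin on the work surface. World frame = base frame: x ahead of the robot, y to its left, z up, the work surface at z = 0. Lengths are in m, angles in rad, forces in N, time in s.
With the tool pointing down it reaches from about 0.3 to 0.85 m from the base axis. Payload 4.2 kg.
Tool frame: the origin (TCP) lies midway between the tips of the shut fingers; the grasp point (between the pads) lies 19 mm behind it (r.grip_point_offset is the distance from the TCP to the grasp point, in m); z points along the fingers, y is the line along which they close (so a half turn about z gives the same grasp; the last joint's range is limited). The gripper opens to 91 mm and grips with 3 to 60 N. Pads are 32 mm wide; open, the fingers measure 118 mm over their backs; the gripper's body (76 mm by 178 mm) begins 60 mm behind the grasp point.
Start: joints at [1.102, 0.32, 1.565, -0, 1.257, -0.02], TCP at [0.249, 0.518, 0.214] pointing down, gripper open.
Joint ranges: [-3.11, 3.11], [-0.84, 2.01], [0.21, 2.61], [-1.34, 4.49], [0.05, 2.63], [-2.56, 2.56]. Speed limits (rad/s): [2.57, 2.57, 3.14, 3.14, 3.14, 3.14].

## Interface

Orientations are given as a 3x3 rotation matrix whose columns are the frame's x, y, z axes.
In Python, from workcell import r gives the robot as it stands.
- The arm moves only by the shell command python3 -m pendant 'ROWS' [FORCE]. ROWS is JSON, a list of rows, each a list of 5 numbers: the shift along the tool's x, y, z in m, then the turn about the tool's z in rad, then the closure in counts, from 0 (fully open) to 255 (shut). In form: [[x, y, z, yaw, jaw], ...]. A call has 1 to 8 rows; each row shifts and turns the commanded pose from where the row before left it, along the tool's axes as they then stand; what a row does not reach is not made up. A row lasts 1/12 s, in which the tool goes at most 41.7 mm and 7.16 degrees, less where a joint would pass 70% of its speed; a pose out of reach is approached as far as the arm can. A call is refused whole if a number of a shift passes 0.0417 or a number of a turn 0.125, either way. A call with a gripper value outside its range is refused whole. The fingers move at their own pace and stop on an object; FORCE is the grip in N (left out, the last holds). Time passes only in rows, so rows that do not move let the fingers close. It gives the time, the measured TCP pose, the force, the opening and the grip force at its end, in the units of the state.
- r.get_obs(): the state, without advancing time (a new reading comes with each control period).
- r.grab_frame(name): name is "scene" or "top" or "wrist"; returns a dict with "pixels" (400x640x3 uint8, blue, green, red), "range_z" (400x640 float32, m along the optical axis (not along the pixel's ray), 0 where there is no reading), "camera_matrix" (3x3 intrinsics, pixels), "R" (3x3) and "t" (3): a world point X has camera coordinates R X + t; the wrist camera has in their place "mount" (4x4, takes a point from camera to tool coordinates, whose origin is the TCP and whose axes are the flange's). Camera axes: x right, y down, z forward; pixel columns grow to the right and rows downward; lengths in m; the calibration is good to about 2 mm. A picture is of the moment at which its call begins: read the wrist's pose just before it.
- r.close_job(): hands the job in; it is judged then, once.
The state is a dict: "time_s": time; "joint_pos": joint angles; "joint_velocities": joint speeds; "joint_torque": joint torques, N m; "tool_pos": TCP position; "eef_rot": TCP orientation; "ft_force": force on the tool from outside, world axes, zero at the start; "moment": the same for the moment, N m; "finger_gap": opening from 0.0 (shut) to 1.0 (fully open); "grasp_force": force on a finger pad.
Only numpy, scipy, OpenCV 4.12 (cv2) and the standard library are available. Lean on these libraries where they do the work, as an engineer would, in place of code of your own. Each camera call takes 0.05 s, during which the arm holds its last target. There are 200 camera calls.

## Working session

There is one attempt and no reset: what is moved stays moved. The work goes in short steps, Python scripts to look and compute and a shell command to move; the robot and the scene stay as the last step left them, time stands still between calls to the robot, and variables do not carry over. Pictures are saved under pics/ and viewed, at most 10 in all, crops included, and the job is handed in when it is done.

```bash
mkdir -p pics; python3 - <<'E'
from workcell import r
import cv2,numpy as np
for n in ("top","scene"):
    f=r.grab_frame(n); cv2.imwrite(f"pics/{n}0.png",f["pixels"]); np.savez(f"pics/{n}0.npz",**f)
    print(n,f["camera_matrix"].tolist(),np.round(f["R"],3).tolist(),f["t"])
o=r.get_obs();print(o["eef_rot"],o["time_s"])
E
```

```text
top [[404.1579256615392, 0.0, 324.73931176039554], [0.0, 404.1579256615392, 198.95914737272412], [0.0, 0.0, 1.0]] [[0.008, -1.0, 0.007], [-0.995, -0.008, -0.095], [0.095, -0.006, -0.995]] [0.00137672 0.49145905 0.90462218]
scene [[377.524987533215, 0.0, 311.982168439661], [0.0, 377.524987533215, 197.90434219295824], [0.0, 0.0, 1.0]] [[-0.309, 0.951, -0.003], [0.824, 0.266, -0.5], [-0.474, -0.157, -0.866]] [ 0.16103298 -0.39679297  1.41735405]
[[-9.00982118e-01  4.33855712e-01 -6.66627908e-04]
 [ 4.33856224e-01  9.00981076e-01 -1.37035029e-03]
 [ 6.08482957e-06 -1.52388177e-03 -9.99998839e-01]] 0.1
```

View pics/top0.png

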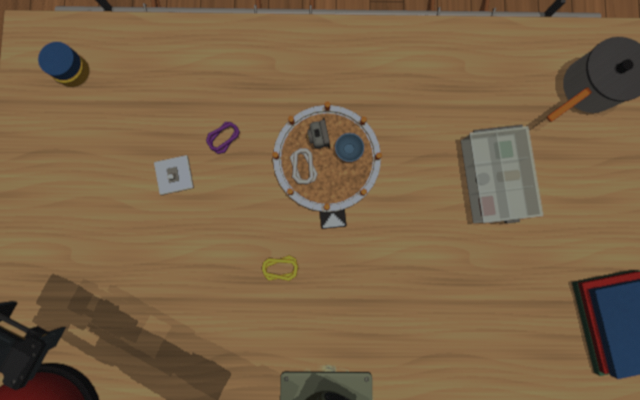

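View pics/scene0.png

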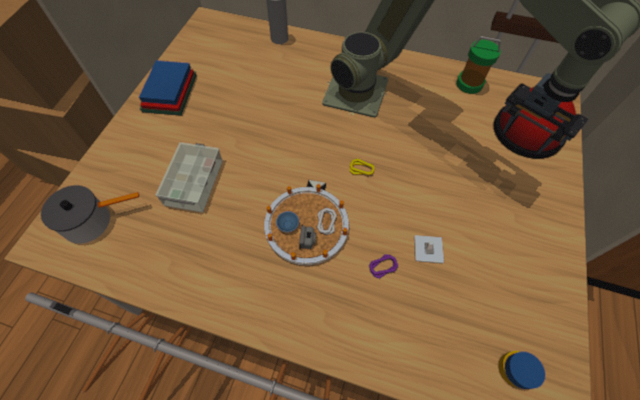

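The top view shows the carousel around (327,158), with the headlamp at (318,134), dish at (349,148), silver carabiners at (304,166) and arrow at (333,218). The box is at (503,175) and the switch at (173,175). The purple (222,138) and yellow (280,268) carabiners are decoys. The only grey body with a lens on the mat is the one at (318,134). The scene view agrees: headlamp (308,238), arrow (317,185).

```bash
cat > h.py <<'E'
import numpy as np,cv2
def cast(f,uv,z):
    uv=np.atleast_2d(np.float64(uv)); R,t,K=f["R"],f["t"],f["camera_matrix"]
    d=np.c_[uv,np.ones(len(uv))]@np.linalg.inv(K).T@R; c=-R.T@t
    return c+d*((z-c[2])/d[:,2])[:,None]
def blobs(m,amin):
    n,l,s,c=cv2.connectedComponentsWithStats(m.astype(np.uint8))
    return [(s[i,4],c[i],l==i) for i in range(1,n) if s[i,4]>=amin]
def measure(f,c0=None):
    p=f["pixels"]; hsv=cv2.cvtColor(p,cv2.COLOR_BGR2HSV); H,S,V=[hsv[...,i].astype(int) for i in range(3)]
    return H,S,V
E
python3 - <<'E'
import numpy as np,cv2
from h import *
f=np.load("pics/top0.npz"); H,S,V=measure(f)
yy,xx=np.mgrid[:400,:640]; d=np.hypot(xx-327,yy-158)
ring=(S<60)&(V>110)&(d>44)&(d<58)
pts=np.argwhere(ring)[:,::-1].astype(np.float32)
(e)=cv2.fitEllipse(cv2.convexHull(pts)); print("ring ellipse",e)
c=cast(f,e[0],.031)[0]; print("axis",c)
W=cast(f,pts,.031); print("rad",np.percentile(np.hypot(*(W-c)[:,:2].T),[1,50,99]))
for x,y in [(327,108),(291,121),(276,156),(378,156)]: print(hsv:=(H[y,x],S[y,x],V[y,x]))
print('headlamp px',[(H[y,x],S[y,x],V[y,x]) for x,y in [(318,134),(322,128),(312,134)]], 'cork',(H[185,330],S[185,330],V[185,330]))
a=blobs((S<60)&(V>110)&(abs(xx-333)<14)&(yy>208)&(yy<232)&(d>53),10)
for n,cc,_ in a: w=cast(f,cc,.01)[0]; print("arrow",n,cc,w,np.arctan2(*(c-w)[1::-1]))
b=blobs((V<60)&(abs(xx-333)<25)&(yy>205)&(yy<235),10)
for n,cc,_ in b: w=cast(f,cc,.01)[0]; print("black",n,cc,w)
big=cv2.resize(f["pixels"][95:235,260:400],None,fx=4.2,fy=4.2,interpolation=cv2.INTER_CUBIC); cv2.imwrite("pics/crop.png",cv2.convertScaleAbs(big,alpha=1.5))
E
```

```text
ring ellipse ((326.6175537109375, 158.28285217285156), (107.13761138916016, 108.12247467041016), 161.076416015625)
axis [0.58471309 0.00181305 0.031     ]
rad [0.104366   0.11519831 0.12636554]
(np.int64(11), np.int64(198), np.int64(71))
(np.int64(15), np.int64(179), np.int64(107))
(np.int64(16), np.int64(178), np.int64(122))
(np.int64(17), np.int64(173), np.int64(133))
headlamp px [(np.int64(20), np.int64(24), np.int64(32)), (np.int64(20), np.int64(29), np.int64(79)), (np.int64(25), np.int64(22), np.int64(70))] cork (np.int64(15), np.int64(135), np.int64(115))
arrow 148 [332.97972973 221.58108108] [ 0.44021224 -0.01423481  0.01      ] 0.11060398180997849
black 171 [331.68421053 215.85380117] [ 0.45346877 -0.01115056  0.01      ]
```

View pics/crop.png

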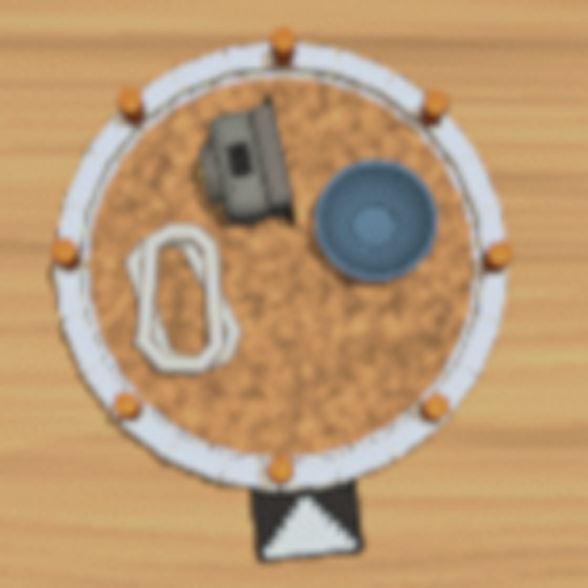

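The crop confirms the headlamp at about (245,160), with its lens to the left and the only grey body on the mat. The eight pegs sit near multiples of 45°, and the arrow is at the bottom centre. The headlamp needs about +2.92 rad. I'll do it in two pushes, taking a left-side peg from 90° to about 180° each time, with the fingers loosely either side of the peg.

```bash
python3 -m pendant '[[-0.03,-0.013,0,0,80],[-0.03,-0.013,0,0,171],[-0.03,-0.013,0,0,171],[-0.03,-0.013,0,0,171],[-0.03,-0.013,0,0,171],[-0.03,-0.013,0,0,171],[-0.03,-0.013,0,0,171],[-0.03,-0.013,0,0,171]]' 5
python3 -m pendant '[[-0.03,-0.013,0,0,171],[-0.03,-0.013,0,0,171],[-0.03,-0.013,0,0,171],[-0.03,-0.013,0,0,171],[-0.03,-0.013,0,0,171],[-0.03,-0.013,0,0,171],[-0.03,-0.013,0,0,171],[-0.024,-0.013,0,0,171]]'
python3 -m pendant '[[0,0,0,0.12,171],[0,0,0,0.12,171],[0,0,0,0.12,171],[0,0,0,0.12,171],[0,0,0,0.12,171],[0,0,0,0.12,171],[0,0,0,0.12,171],[0,0,0,0.12,171]]'
python3 -m pendant '[[0,0,0,0.12,171],[0,0,0,0.04,171],[0,0,0,0,171]]'
cat >> h.py <<'E'
AX=np.array([.5847,.0018]); FRONT=np.pi+.1106
def state(r,tag):
    "peg angles (wrist and top views), headlamp angle (top view)"
    o=r.get_obs(); p,Rt=o["tool_pos"],o["eef_rot"]; print("tcp",np.round(p,4),"theta",round(float(np.arctan2(Rt[1,1],Rt[0,1])),3),"gap",o["finger_gap"],"F",np.round(o["ft_force"],1),"t",o["time_s"],"j6",round(o["joint_pos"][5],2))
    w=dict(r.grab_frame("wrist")); M=w["mount"]; Rc=Rt@M[:3,:3]; w["R"]=Rc.T; w["t"]=-Rc.T@(p+Rt@M[:3,3]); 
    t=r.grab_frame("top")
    for n,f in (("wrist",w),("top",t)):
        cv2.imwrite(f"pics/{n}{tag}.png",f["pixels"])
        H,S,V=measure(f); g=(S>150)&(H>5)&(H<22)&(V>50)
        for a,c,m in blobs(g,6 if n=="top" else 40):
            q=cast(f,c,.050)[0,:2]-AX; rr=np.hypot(*q)
            if .095<rr<.135: print(n,"peg px",np.round(c),a,"r",round(rr,4),"ang deg",round(np.degrees(np.arctan2(q[1],q[0]))%360,1))
    H,S,V=measure(t); yy,xx=np.mgrid[:400,:640]
    m=(S<75)&(V<105)&(H<45)&(np.hypot(xx-326.6,yy-158.3)<46); m=cv2.morphologyEx(m.astype(np.uint8),cv2.MORPH_CLOSE,np.ones((3,3)))
    for a,c,b in blobs(m,80):
        e=cv2.minAreaRect(np.argwhere(b)[:,::-1].astype(np.float32)); q=cast(t,e[0],.044)[0,:2]-AX; ang=np.arctan2(q[1],q[0])%(2*np.pi)
        print("lamp",a,np.round(c,1),np.round(e[0],1),np.round(e[1],1),"r",round(np.hypot(*q),4),"ang",round(ang,3),"to go",round(FRONT-ang,3))
E
python3 -c "
from workcell import r
from h import *
state(r,1)"
```

```text
time_s: 0.77
tool_pos: [0.4212, 0.3187, 0.2136]
eef_rot: [[-0.901, 0.434, -0.001], [0.434, 0.901, -0.0], [0.0, -0.001, -1.0]]
ft_force: [0.8, -0.2, 0.1]
finger_gap: 0.451
grasp_force: 0.0
time_s: 1.43
tool_pos: [0.5875, 0.1232, 0.2134]
eef_rot: [[-0.901, 0.435, -0.0], [0.435, 0.901, -0.0], [0.0, -0.0, -1.0]]
ft_force: [0.9, 0.4, 0.5]
finger_gap: 0.329
grasp_force: 0.0
time_s: 2.1
tool_pos: [0.586, 0.1249, 0.2134]
eef_rot: [[-0.155, 0.988, -0.001], [0.988, 0.155, -0.0], [0.0, -0.001, -1.0]]
ft_force: [1.3, -0.5, 0.7]
finger_gap: 0.328
grasp_force: 0.0
time_s: 2.35
tool_pos: [0.586, 0.125, 0.2134]
eef_rot: [[-0.001, 1.0, -0.001], [1.0, 0.001, -0.0], [-0.0, -0.001, -1.0]]
ft_force: [-0.4, -0.5, 0.1]
finger_gap: 0.332
grasp_force: 0.0
tcp [0.586  0.125  0.2134] theta 0.001 gap 0.3323201997827997 F [-0.4 -0.5  0.1] t 2.35 j6 0.19
top peg px [327. 105.] 29 r 0.1196 ang deg 0.3
top peg px [290. 119.] 30 r 0.1192 ang deg 44.2
top peg px [363. 120.] 27 r 0.1188 ang deg 316.3
top peg px [378. 156.] 27 r 0.1166 ang deg 271.7
top peg px [363. 192.] 17 r 0.1136 ang deg 225.9
top peg px [326. 206.] 19 r 0.1111 ang deg 180.1
lamp 436 [318.2 133.8] [317.4 133.9] [26.7 19.2] r 0.0578 ang 0.384 to go 2.868
lamp 191 [285.  164.8] [284.5 165.3] [42.6  5.9] r 0.0972 ang 1.773 to go 1.479
```

View pics/wrist1.png

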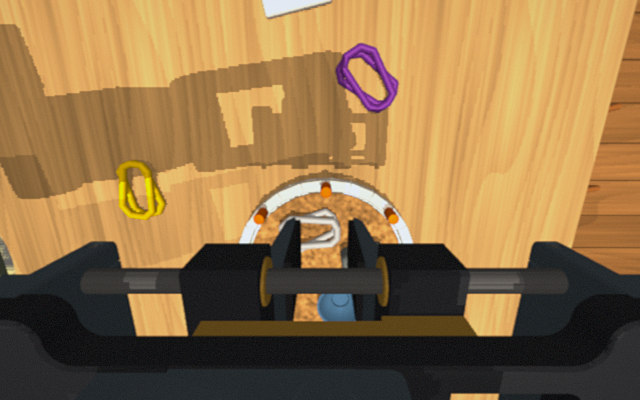

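The wrist view shows the left peg at (326,189), midway between the fingers, so I can go down around it.

```bash
python3 -m pendant '[[0,0.001,0.03,0,171],[0,0,0.03,0,171],[0,0,0.03,0,171],[0,0,0.03,0,171],[0,0,0.025,0,171],[0,0,0.015,0,171],[0,0,0.01,0,171],[0,0,0,0,171]]'
python3 -c "
from h import *
from workcell import r
import h; h.AX=np.array([.5885,.0018]); state(r,2)"
```

```text
time_s: 3.12
tool_pos: [0.5859, 0.1247, 0.0417]
eef_rot: [[-0.003, 1.0, -0.004], [1.0, 0.003, -0.001], [-0.001, -0.004, -1.0]]
ft_force: [-0.1, -0.0, -0.1]
finger_gap: 0.329
grasp_force: 0.0
tcp [0.5859 0.1247 0.0417] theta 0.003 gap 0.32946900095231063 F [-0.1 -0.  -0.1] t 3.1167 j6 0.19
wrist peg px [325. 256.] 1005 r 0.1172 ang deg 91.2
wrist peg px [264. 281.] 361 r 0.1069 ang deg 113.1
wrist peg px [383. 282.] 365 r 0.1049 ang deg 70.0
wrist peg px [483. 396.] 142 r 0.1163 ang deg 1.0
top peg px [327. 105.] 29 r 0.1158 ang deg 0.3
top peg px [290. 119.] 30 r 0.1164 ang deg 45.5
top peg px [363. 120.] 28 r 0.1164 ang deg 314.9
top peg px [378. 156.] 26 r 0.1165 ang deg 269.7
top peg px [363. 192.] 17 r 0.1163 ang deg 224.5
top peg px [326. 206.] 19 r 0.1149 ang deg 180.1
lamp 447 [318.2 134. ] [317.4 133.9] [26.7 19.1] r 0.0543 ang 0.408 to go 2.844
lamp 462 [288.4 163.5] [287.7 164.8] [60.8 12.8] r 0.0907 ang 1.817 to go 1.435
```

View pics/wrist2.png

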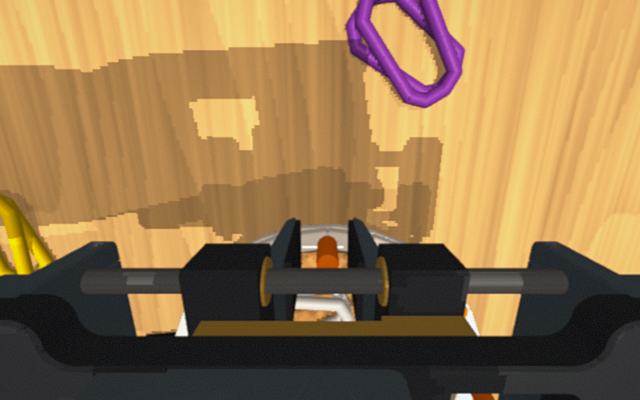

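Peg (326,250) is centred between the fingers. The peg fit puts the axis at (0.5885, 0.0018), with pegs at multiples of 45°. Starting the first push.

```bash
sed -i 's/^AX=.*;/AX=np.array([.5885,.0018]);/; s/.1106/.108/' h.py
for i in 1; do python3 -m pendant '[[-0.0001,-0.003,0,-0.025,171],[-0.0001,-0.003,0,-0.025,171],[-0.0001,-0.004,0,-0.033,171],[-0.0002,-0.006,0,-0.05,171],[-0.0002,-0.006,0,-0.05,171],[-0.0002,-0.006,0,-0.05,171],[-0.0002,-0.006,0,-0.05,171],[-0.0002,-0.006,0,-0.05,171]]'; done
python3 -c "
from h import *
from workcell import r
state(r,3)"
```

```text
time_s: 3.88
tool_pos: [0.5488, 0.1183, 0.0453]
eef_rot: [[-0.332, 0.943, 0.004], [0.943, 0.332, 0.001], [-0.0, 0.004, -1.0]]
ft_force: [1.4, 0.8, -0.6]
finger_gap: 0.331
grasp_force: 0.6
tcp [0.5488 0.1183 0.0453] theta 0.339 gap 0.33108714494988534 F [ 1.4  0.8 -0.6] t 3.8833 j6 -0.15
wrist peg px [327. 255.] 1116 r 0.1161 ang deg 108.1
wrist peg px [264. 282.] 357 r 0.1038 ang deg 131.4
wrist peg px [383. 282.] 362 r 0.1046 ang deg 86.5
wrist peg px [472. 396.] 125 r 0.1145 ang deg 17.6
top peg px [313. 107.] 30 r 0.1159 ang deg 16.4
top peg px [352. 111.] 31 r 0.1163 ang deg 331.2
top peg px [376. 141.] 26 r 0.1167 ang deg 286.0
top peg px [372. 180.] 16 r 0.1165 ang deg 240.6
top peg px [302. 200.] 14 r 0.1167 ang deg 152.0
top peg px [341. 204.] 17 r 0.1157 ang deg 195.9
lamp 452 [312.7 137.2] [311.9 137.4] [25.9 19.4] r 0.0536 ang 0.687 to go 2.563
lamp 603 [289.  163.7] [288.7 164.6] [63.7 14.9] r 0.0885 ang 1.818 to go 1.432
```

```bash

python3 -m pendant '[[-0.0002,-0.0061,0,-0.05,171],[-0.0002,-0.0061,0,-0.05,171],[-0.0002,-0.0061,0,-0.05,171],[-0.0002,-0.0061,0,-0.05,171],[-0.0002,-0.0061,0,-0.05,171],[-0.0002,-0.0061,0.001,-0.05,171],[-0.0002,-0.0061,0.001,-0.05,171],[-0.0002,-0.0061,0.001,-0.05,171]]'
python3 -m pendant '[[-0.0002,-0.0061,0,-0.05,171],[-0.0002,-0.0061,0,-0.05,171],[-0.0002,-0.0061,0,-0.05,171],[-0.0002,-0.0061,0,-0.05,171],[-0.0002,-0.0061,0,-0.05,171],[-0.0002,-0.0061,0,-0.05,171],[-0.0002,-0.0061,0,-0.05,171],[-0.0002,-0.0061,0,-0.05,171]]'
python3 -c "
from h import *
from workcell import r
state(r,4); o=r.get_obs(); q=o['tool_pos'][:2]-AX; print(np.hypot(*q),np.degrees(np.arctan2(q[1],q[0])))"
```

```text
time_s: 4.65
tool_pos: [0.5077, 0.0932, 0.042]
eef_rot: [[-0.672, 0.741, 0.003], [0.741, 0.672, 0.001], [-0.002, 0.003, -1.0]]
ft_force: [0.8, 1.2, 1.4]
finger_gap: 0.325
grasp_force: 0.6
time_s: 5.32
tool_pos: [0.4786, 0.0538, 0.0418]
eef_rot: [[-0.907, 0.421, 0.002], [0.421, 0.907, 0.001], [-0.001, 0.002, -1.0]]
ft_force: [-0.1, 0.8, 0.3]
finger_gap: 0.33
grasp_force: 0.6
tcp [0.4786 0.0538 0.0418] theta 1.137 gap 0.32968072614505867 F [-0.1  0.8  0.3] t 5.3167 j6 -1.05
wrist peg px [328. 255.] 1071 r 0.1166 ang deg 153.6
wrist peg px [264. 282.] 354 r 0.1048 ang deg 176.5
wrist peg px [383. 282.] 358 r 0.1051 ang deg 132.9
wrist peg px [474. 396.] 135 r 0.114 ang deg 65.0
top peg px [312. 107.] 31 r 0.1162 ang deg 17.5
top peg px [351. 111.] 32 r 0.1159 ang deg 332.2
top peg px [281. 131.] 28 r 0.1166 ang deg 62.5
top peg px [376. 140.] 24 r 0.1169 ang deg 287.1
top peg px [372. 180.] 21 r 0.1168 ang deg 241.7
lamp 2253 [312.  173.5] [310.3 173.6] [72.9 50.6] r 0.0557 ang 2.421 to go 0.829
0.12176388202767484 154.99676893691452
```

```bash

python3 -m pendant '[[-0.0002,-0.0061,0,-0.05,171],[-0.0002,-0.0061,0,-0.05,171],[-0.0002,-0.0061,0,-0.05,171],[-0.0002,-0.0061,0,-0.05,171],[-0.0002,-0.0061,0,-0.05,171],[-0.0002,-0.0061,0,-0.05,171],[-0.0002,-0.0061,0,-0.05,171],[-0.0002,-0.0061,0,-0.05,171]]'
python3 -m pendant '[[-0.0001,-0.0061,0,-0.05,171],[-0.0001,-0.0061,0,-0.05,171],[-0.0001,-0.0061,0,-0.05,171],[-0.0001,-0.0061,0,-0.05,171],[-0.0001,-0.0061,0,-0.05,171],[-0.0001,-0.0061,0,-0.05,171],[-0.0001,-0.0061,0,-0.05,171],[-0.0001,-0.0061,0,-0.05,171]]'
python3 -m pendant '[[-0.0001,-0.0061,0,-0.05,171],[-0.0001,-0.0061,0,-0.05,171],[-0.0001,-0.0061,0,-0.05,171],[-0.0001,-0.0061,0,-0.05,171],[-0.0001,-0.0061,0,-0.05,171],[-0.0001,-0.0061,0,-0.05,171],[-0.0001,-0.0061,0,-0.05,171],[0,0,0,0,171]]'
python3 -c "
from h import *
from workcell import r
state(r,5); o=r.get_obs(); q=o['tool_pos'][:2]-AX; print(np.hypot(*q),np.degrees(np.arctan2(q[1],q[0])))"
```

```text
time_s: 6.08
tool_pos: [0.4679, 0.0066, 0.0415]
eef_rot: [[-0.999, 0.035, 0.002], [0.035, 0.999, 0.001], [-0.002, 0.001, -1.0]]
ft_force: [0.1, 1.4, 0.1]
finger_gap: 0.331
grasp_force: 0.6
time_s: 6.75
tool_pos: [0.4755, -0.0414, 0.0414]
eef_rot: [[-0.934, -0.357, 0.002], [-0.357, 0.934, 0.0], [-0.002, -0.0, -1.0]]
ft_force: [0.7, 1.3, 0.7]
finger_gap: 0.33
grasp_force: 0.6
time_s: 7.42
tool_pos: [0.4976, -0.0787, 0.0414]
eef_rot: [[-0.756, -0.654, 0.002], [-0.654, 0.756, -0.0], [-0.001, -0.002, -1.0]]
ft_force: [0.9, 0.4, 0.2]
finger_gap: 0.333
grasp_force: 0.0
tcp [ 0.4976 -0.0787  0.0414] theta 2.284 gap 0.33295186184771336 F [0.9 0.4 0.2] t 7.4167 j6 -2.46
wrist peg px [327. 256.] 952 r 0.1159 ang deg 220.4
wrist peg px [264. 282.] 358 r 0.1053 ang deg 243.1
wrist peg px [383. 282.] 357 r 0.1046 ang deg 199.6
wrist peg px [479. 396.] 139 r 0.1154 ang deg 131.0
top peg px [333. 105.] 31 r 0.1162 ang deg 353.5
top peg px [295. 116.] 31 r 0.1161 ang deg 39.0
top peg px [367. 124.] 27 r 0.1161 ang deg 308.6
top peg px [275. 149.] 27 r 0.1166 ang deg 84.2
top peg px [286. 187.] 20 r 0.1168 ang deg 129.0
top peg px [321. 206.] 23 r 0.1153 ang deg 174.0
lamp 1328 [354.  170.7] [352.8 175.8] [29.8 74.9] r 0.075 ang 4.053 to go -0.804
lamp 458 [314.6 175.6] [315.3 176.3] [20.1 27. ] r 0.0542 ang 2.652 to go 0.598
0.12190264312522199 -139.04048600503856
```

```bash

python3 -m pendant '[[0,0.002,0,0,171],[0,0.002,0,0,171],[0,0,-0.02,0,171],[0,0,-0.03,0,171],[0,0,-0.035,0,171],[0,0,-0.035,0,171],[-0.021,0.02,0,0,171],[-0.021,0.02,0,0,171]]'
python3 -m pendant '[[-0.021,0.02,0,0,171],[-0.021,0.02,0,0,171],[-0.021,0.02,0,0,171],[-0.0205,0.0195,0,0,171],[0,0,0,0.115,171],[0,0,0,0.115,171],[0,0,0,0.115,171],[0,0,0,0.115,171]]'
python3 -m pendant '[[0,0,0,0.115,171],[0,0,0,0.115,171],[0,0,0,0.115,171],[0,0,0,0.115,171],[0,0,0,0.115,171],[0,0,0,0.115,171],[0,0,0,0.115,171],[0,0,0,0.115,171]]'
python3 -m pendant '[[0,0,0,0.115,171],[0,0,0,0.109,171],[0,0,0,0,171],[0,0,0,0,171]]'
python3 -c "
from h import *
from workcell import r
state(r,6); o=r.get_obs(); q=o['tool_pos'][:2]-AX; print(np.hypot(*q),np.degrees(np.arctan2(q[1],q[0])))"
```

```text
time_s: 8.18
tool_pos: [0.5003, -0.0174, 0.1636]
eef_rot: [[-0.758, -0.652, 0.006], [-0.652, 0.758, -0.0], [-0.004, -0.004, -1.0]]
ft_force: [-0.5, -0.2, -0.1]
finger_gap: 0.327
grasp_force: 0.0
time_s: 8.85
tool_pos: [0.5094, 0.098, 0.1608]
eef_rot: [[-0.969, -0.246, -0.0], [-0.246, 0.969, -0.0], [0.0, 0.0, -1.0]]
ft_force: [-0.0, -0.2, 0.0]
finger_gap: 0.328
grasp_force: 0.0
time_s: 9.52
tool_pos: [0.5094, 0.0976, 0.1609]
eef_rot: [[-0.783, 0.623, -0.0], [0.623, 0.783, 0.0], [0.0, -0.0, -1.0]]
ft_force: [0.5, -0.5, 0.1]
finger_gap: 0.328
grasp_force: 0.0
time_s: 9.85
tool_pos: [0.5096, 0.0975, 0.1609]
eef_rot: [[-0.632, 0.775, -0.0], [0.775, 0.632, -0.0], [0.0, -0.0, -1.0]]
ft_force: [-0.3, -0.0, 0.5]
finger_gap: 0.327
grasp_force: 0.0
tcp [0.5096 0.0975 0.1609] theta 0.684 gap 0.32695229928440117 F [-0.3 -0.   0.5] t 9.85 j6 -0.52
top peg px [333. 105.] 32 r 0.116 ang deg 353.6
top peg px [296. 116.] 6 r 0.1143 ang deg 37.6
top peg px [367. 124.] 28 r 0.1164 ang deg 308.5
top peg px [378. 161.] 25 r 0.1169 ang deg 263.4
top peg px [359. 196.] 16 r 0.1165 ang deg 218.0
top peg px [320. 206.] 23 r 0.1154 ang deg 173.2
lamp 1726 [300.4 168.8] [301.2 167.3] [77.9 39.4] r 0.0637 ang 2.02 to go 1.23
0.12387162917500548 129.4424282185284
```

View pics/wrist6.png

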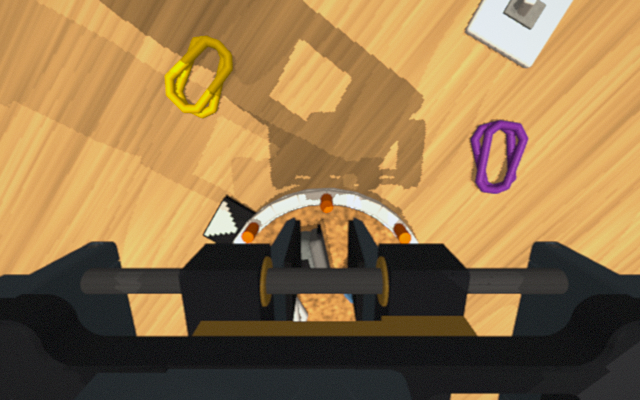

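The peg (326,203) is centred again, with the headlamp well inside the finger reach. Going down, then pushing most of the remaining 0.6 rad.

```bash

python3 -m pendant '[[0,0,0.03,0,171],[0,0,0.03,0,171],[0,0,0.03,0,171],[0,0,0.018,0,171],[0,0,0.01,0,171],[0,0,0,0,171],[-0.0001,-0.003,0,-0.025,171],[-0.0001,-0.003,0,-0.025,171]]'
python3 -m pendant '[[-0.0001,-0.004,0,-0.033,171],[-0.0002,-0.0061,0,-0.05,171],[-0.0002,-0.0061,0,-0.05,171],[-0.0002,-0.0061,0,-0.05,171],[-0.0002,-0.0061,0,-0.05,171],[-0.0002,-0.0061,0,-0.05,171],[-0.0002,-0.0061,0,-0.05,171],[-0.0001,-0.004,0,-0.033,171]]'
python3 -m pendant '[[-0.0001,-0.004,0,-0.033,171],[-0.0001,-0.004,0,-0.033,171],[-0.0001,-0.004,0,-0.033,171],[0,0,0,0,171],[0,0,0,0,171]]'
python3 -c "
from h import *
from workcell import r
state(r,7); o=r.get_obs(); q=o['tool_pos'][:2]-AX; print(np.hypot(*q),np.degrees(np.arctan2(q[1],q[0])))"
```

```text
time_s: 10.62
tool_pos: [0.5067, 0.0936, 0.0441]
eef_rot: [[-0.669, 0.743, 0.002], [0.743, 0.669, 0.0], [-0.001, 0.002, -1.0]]
ft_force: [-0.2, -0.9, 0.3]
finger_gap: 0.327
grasp_force: 0.0
time_s: 11.28
tool_pos: [0.4799, 0.0581, 0.0446]
eef_rot: [[-0.891, 0.454, 0.003], [0.454, 0.891, 0.001], [-0.003, 0.002, -1.0]]
ft_force: [0.9, 2.2, -0.6]
finger_gap: 0.328
grasp_force: 0.5
time_s: 11.7
tool_pos: [0.4749, 0.0471, 0.0441]
eef_rot: [[-0.93, 0.367, 0.003], [0.367, 0.93, 0.0], [-0.002, 0.001, -1.0]]
ft_force: [-1.0, 0.8, 0.7]
finger_gap: 0.332
grasp_force: 0.0
tcp [0.4749 0.0471 0.0441] theta 1.195 gap 0.3321309760720472 F [-1.   0.8  0.7] t 11.7 j6 -1.12
wrist peg px [327. 255.] 1064 r 0.1162 ang deg 157.5
wrist peg px [264. 282.] 357 r 0.1042 ang deg 180.6
wrist peg px [383. 282.] 356 r 0.1043 ang deg 136.0
wrist peg px [476. 396.] 139 r 0.1164 ang deg 67.1
top peg px [309. 108.] 31 r 0.1158 ang deg 20.5
top peg px [349. 109.] 29 r 0.1166 ang deg 335.2
top peg px [280. 133.] 26 r 0.1168 ang deg 65.2
top peg px [375. 138.] 26 r 0.1166 ang deg 289.9
top peg px [374. 177.] 21 r 0.1167 ang deg 244.9
lamp 1956 [316.2 178.8] [314.5 179.5] [56.2 58.4] r 0.0614 ang 2.686 to go 0.563
0.12257863466981092 158.2666474135892
```

```bash

python3 -m pendant '[[-0.0001,-0.004,0,-0.033,171],[-0.0001,-0.004,0,-0.033,171],[-0.0001,-0.004,0,-0.033,171],[-0.0001,-0.0036,0,-0.03,171],[0,0,0,0,171],[0,0.002,0,0,171],[0,0.001,0,0,171],[0,0,0,0,171]]'
python3 -m pendant '[[0,0,-0.03,0,171],[0,0,-0.03,0,171],[0,0,-0.03,0,171],[0.01,0.03,-0.02,0,171],[0.01,0.035,-0.02,0,171],[0.01,0.035,0,0,171],[0.01,0.035,0,0,171],[0,0.035,0,0,171]]'
python3 -m pendant '[[0,0.035,0,0,171],[0,0.035,0,0,171],[0,0.02,0,0,171],[0,0,0,0,171]]'
python3 - <<'E'
from h import *
from workcell import r
state(r,8); o=r.get_obs()
p=cv2.imread("pics/top8.png"); cv2.imwrite("pics/crop8.png",cv2.convertScaleAbs(cv2.resize(p[95:235,260:400],None,fx=4.2,fy=4.2,interpolation=cv2.INTER_CUBIC),alpha=1.5))
E
```

```text
time_s: 12.47
tool_pos: [0.4702, 0.0355, 0.043]
eef_rot: [[-0.97, 0.243, 0.0], [0.243, 0.97, 0.0], [-0.0, 0.0, -1.0]]
ft_force: [-0.7, 0.9, -0.4]
finger_gap: 0.332
grasp_force: 0.0
time_s: 13.13
tool_pos: [0.471, 0.2116, 0.1736]
eef_rot: [[-0.97, 0.243, -0.0], [0.243, 0.97, 0.0], [0.0, 0.0, -1.0]]
ft_force: [0.5, -0.6, -0.8]
finger_gap: 0.327
grasp_force: 0.0
time_s: 13.47
tool_pos: [0.4952, 0.3011, 0.1724]
eef_rot: [[-0.971, 0.24, 0.001], [0.24, 0.971, 0.002], [-0.0, 0.002, -1.0]]
ft_force: [0.6, -0.5, 0.2]
finger_gap: 0.332
grasp_force: 0.0
tcp [0.4952 0.3011 0.1724] theta 1.328 gap 0.3318845174361687 F [ 0.6 -0.5  0.2] t 13.4667 j6 -0.8
wrist peg px [120. 250.] 2155 r 0.1043 ang deg 145.2
wrist peg px [ 24. 256.] 424 r 0.116 ang deg 205.9
top peg px [342. 107.] 30 r 0.1165 ang deg 342.6
top peg px [303. 110.] 33 r 0.1162 ang deg 27.8
top peg px [373. 132.] 29 r 0.1166 ang deg 297.3
top peg px [278. 140.] 28 r 0.1167 ang deg 72.9
top peg px [376. 171.] 22 r 0.1165 ang deg 252.3
top peg px [280. 179.] 19 r 0.1172 ang deg 117.8
top peg px [350. 201.] 18 r 0.1163 ang deg 207.1
top peg px [311. 204.] 19 r 0.1156 ang deg 162.4
lamp 440 [328.  178.7] [328.5 178. ] [26. 19.] r 0.0516 ang 3.228 to go 0.022
```

View pics/crop8.png

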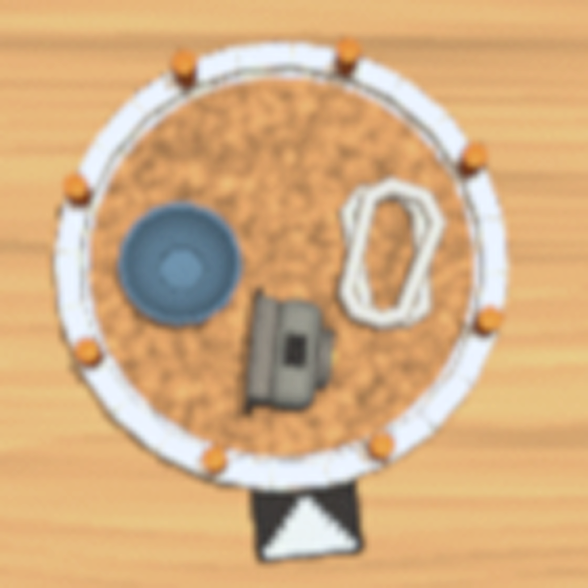

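The crop shows the headlamp centred at about (288,351), on the line through the arrow (305,497 to 311,551). It is within about 0.02 rad (1 mm). Nothing on the mat has moved relative to the platter, and the hand is clear.

```bash
python3 -c "
from workcell import r
print(r.close_job())"
```

```text
the job is handed in; nothing more can be done
None
```

The carousel is turned so the headlamp sits at the front in line with the white arrow, within about 0.02 rad (1 mm) by the overhead camera; the hand is clear and the job was handed in at about 13.5 s.

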